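# Sort the odds and ends on the kitchen worktop

### The arm

A 6-joint arm with a two-finger parallel gripper is mounted at the origin on a cart in front of the work surface, level with it; the furniture and walls round the work are solid. World frame = base frame: x ahead of the robot, y to its left, z up, the work surface at z = 0. Lengths are in m, angles in rad, forces in N, time in s.
With the tool pointing down it reaches from about 0.425 to 1.125 m from the base axis. Payload 14.9 kg.
Tool frame: the origin (TCP) lies at the very end of the fingers, on their centre line; the grasp point (between the pads) lies 19 mm behind it; z points along the fingers, y is the direction in which the jaws open and shut (so a half turn about z gives the same grasp; the last joint's range is limited). The gripper opens to 91 mm and grips with 3 to 60 N. Pads are 32 mm wide; open, the fingers measure 118 mm over their backs; the gripper's body (76 mm by 178 mm) begins 60 mm behind the grasp point.
Start: joints at [-1.242, 0.379, 1.734, -0, 1.028, -0.033], TCP at [0.248, -0.655, 0.214] pointing down, gripper open.
Joint ranges: [-2.77, 2.77], [-0.74, 2.19], [0, 2.66], [-1.06, 4.2], [0.31, 2.87], [-3.08, 3.08]. Speed limits (rad/s): [1.89, 1.89, 2.39, 3.14, 3.14, 3.14].

### API

Orientations are given as a unit quaternion [w, x, y, z].
In Python, from rig import ctrl gives the robot as it stands.
- The arm moves only by the tool drive_tool, never from a script. Its argument "steps" is a list of rows, each an object with "xyz": the shift along the world's x, y, z in m, a list of three; "yaw": the turn about the world's z in rad. A call has 1 to 8 rows; each row is the pose to reach, as a shift and turn from the pose commanded when the call began; what a row does not reach only later rows make up. A row lasts 1/10 s, in which the tool goes at most 50 mm and 8.59 degrees, less where a joint would pass 70% of its speed; a pose out of reach is approached as far as the arm can. A call with a gripper value outside its range is refused whole. "claw" is the gripper's target within -1 to 1 (shut at 1, half-way at 0, fully open at -1), set as the call begins (left out, the last holds). The fingers move at their own pace and stop on an object; "force" is the grip in N (left out, the last holds). Time passes only in rows, so rows that repeat a pose let the fingers close. It gives the time, the measured TCP pose, the force and the opening at its end, in the units of the state.
- ctrl.sense(): the state, without advancing time (a new reading comes with each control period).
- ctrl.grab_frame(name): name is "scene" or "top" or "wrist"; returns the picture (420x560x3 uint8, red, green, blue); there is no depth.
- ctrl.get_calibration(name): a dict with "intrinsics" (3x3 intrinsics, pixels), "rvec" (rotation vector, rad) and "tvec" (3), from world to camera coordinates, as OpenCV has them. Camera axes: x right, y down, z forward; pixel columns grow to the right and rows downward; lengths in m; the calibration is good to about 2 mm. A picture is of the moment at which its call begins: read the wrist's pose just before it. get_calibration takes no time and is no camera call; for the wrist camera it gives the pose at the moment of the call.
- ctrl.job_done(): hands the job in, once; it reports no verdict.
The state is a dict: "time": time; "qpos": joint angles; "qd": joint speeds; "joint_efforts": joint torques, N m; "eef_pos": TCP position; "tool_rot": TCP orientation; "contact_force": force on the tool from outside, world axes, zero at the start; "moment": the same for the moment, N m; "opening": finger opening in m.
Only numpy, scipy, OpenCV 4.12 (cv2) and the standard library are available. Lean on these libraries where they do the work, as an engineer would, in place of code of your own. Each camera call takes 0.05 s, during which the arm holds its last target. There are 200 camera calls.

### The job

Tidy the worktop by sorting the five loose things where they belong: stand the two spice jars upright in the dark wooden tray, one in each bay; lay the pink clothes peg and the small black case flat on the floor of the blue box, side by side and not on top of each other; and set the tea light on the middle of the cork coaster. Leave the red kitchen timer where it stands.

Things in the scene. Friction and masses are not known exactly. Their poses are not given: they have to be found in the camera images.
- jar_yellow: glass spice jar with a dark lid and a cream and yellow label, a cylinder 41 mm in diameter and 105 mm tall, about 0.11 kg. Origin: centre of its underside; z points up through the lid
- jar_blue: glass spice jar with a dark lid and a dark blue label, a cylinder 41 mm in diameter and 105 mm tall, about 0.11 kg. Origin: centre of its underside; z points up through the lid
- peg: pink clothes peg lying flat, 15 mm (x) by 72 mm (y) by 12 mm high, 0.02 kg. Origin: centre of its underside; y along its length, z up
- black_case: small matt black plastic case lying flat, 36 mm (x) by 60 mm (y) by 22 mm high, about 0.08 kg. Origin: centre of its underside; y along its length, z up
- tea_light: tea light in a light metal cup with a black wick, a cylinder 38 mm in diameter and 15 mm high, 0.03 kg. Origin: centre of its underside; z up
- spice_tray: dark wooden tray, fixed in place, outer size 100 mm (x) by 160 mm (y) by 30 mm high, walls and floor 5 mm thick. A wall 5 mm thick across the middle (at its y = 0) parts it into two equal open bays, one toward +y and one toward -y, their centres 39 mm from the tray's centre. Origin: centre of its underside; z up
- odds_box: blue open box, fixed in place, outer size 115 mm (x) by 170 mm (y) by 25 mm high, walls and floor 5 mm thick, one undivided space. Origin: centre of its underside; y along its length, z up
- coaster: round cork coaster, fixed in place, 88 mm in diameter and 8 mm thick. Origin: centre of its underside; z up
- timer: wind-up kitchen timer, red above and white below, round, 70 mm in diameter and 64 mm high, loose; it stands among the things to sort and is to be left alone. Origin: centre of its underside; z up

How it is judged:
By the outcome, as a careful person would: the job done as asked, in the order asked, and still so for the second after the job is handed in, with the robot touching nothing.
It also fails if it takes over 118 s, if anything falls off the work surface, if the arm or the gripper's body presses on something with over 40 N, if the wrist force passes 120 N, or if a joint passes its speed limit or range.

## Working session

There is one attempt and no reset: what is moved stays moved. The work goes in short steps, Python scripts to look and compute and a tool call to move; the robot and the scene stay as the last step left them, time stands still between calls to the robot, and variables do not carry over. Pictures are saved under pics/ and viewed, about 12 in all and at most 16, crops included, and the job is handed in when it is done.

Besides the shell and the picture viewer there is one more tool, called after "Call:" as name(argument=value, ...) on one line, values as JSON. drive_tool: Moves the arm, as the interface text tells. Its arguments: {"type":"object","properties":{"steps":{"type":"array","items":{"type":"object","properties":{"xyz":{"type":"array","items":{"type":"number"}},"yaw":{"type":"number"}}}},"claw":{"type":"number"},"force":{"type":"number"}},"required":["steps"]}

```bash
mkdir -p pics; cat > h.py <<'E'
import numpy as np, cv2
from rig import ctrl
def save(name,img): cv2.imwrite('pics/'+name+'.png',cv2.cvtColor(img,cv2.COLOR_RGB2BGR))
def cal(n):
    c=ctrl.get_calibration(n); R=cv2.Rodrigues(np.array(c['rvec'],float))[0]
    return np.array(c['intrinsics'],float),R,np.array(c['tvec'],float).ravel()
def ray(c,u,v):
    K,R,t=c; d=R.T@np.linalg.inv(K)@np.array([u,v,1.]); return -R.T@t,d
def onz(c,u,v,z):
    o,d=ray(c,u,v); return o+d*(z-o[2])/d[2]
def proj(c,p):
    K,R,t=c; q=K@(R@np.array(p,float)+t); return q[:2]/q[2]
def tri(c1,p1,c2,p2):
    o1,d1=ray(c1,*p1);o2,d2=ray(c2,*p2)
    d1/=np.linalg.norm(d1);d2/=np.linalg.norm(d2)
    A=np.array([d1,-d2]).T; s=np.linalg.lstsq(A,o2-o1,rcond=None)[0]
    a=o1+d1*s[0];b=o2+d2*s[1]; return (a+b)/2,np.linalg.norm(a-b)
E
python3 - <<'E'
from h import *
s=ctrl.sense(); print({k:np.round(v,3) for k,v in s.items()})
ims={n:ctrl.grab_frame(n) for n in('scene','top')}
for n in ims:
    save(n+'0',ims[n]); c=cal(n); print(n,c[0].round(1).tolist(),(-c[1].T@c[2]).round(3), c[1][2].round(2))
E
```

```text
{'time': np.float64(0.0), 'qpos': array([-1.242,  0.379,  1.735,  0.   ,  1.029, -0.033]), 'qd': array([-0.001,  0.001, -0.001, -0.001,  0.002, -0.   ]), 'joint_efforts': array([-1.0000e-03, -7.6374e+01, -4.3437e+01,  6.5000e-02,  4.2000e-02,
       -0.0000e+00]), 'eef_pos': array([ 0.248, -0.654,  0.213]), 'tool_rot': array([-0.001,  0.984,  0.18 , -0.   ]), 'contact_force': array([ 0.236,  0.538, -0.123]), 'moment': array([ 0.025,  0.025, -0.021]), 'opening': np.float64(0.091)}
scene [[475.0, 0.0, 275.8], [0.0, 475.0, 203.6], [0.0, 0.0, 1.0]] [-0.148  0.731  0.447] [ 0.63 -0.65 -0.42]
top [[403.3, 0.0, 284.3], [0.0, 403.3, 211.3], [0.0, 0.0, 1.0]] [0.334 0.102 0.889] [ 0.19 -0.03 -0.98]
```

View pics/top0.png

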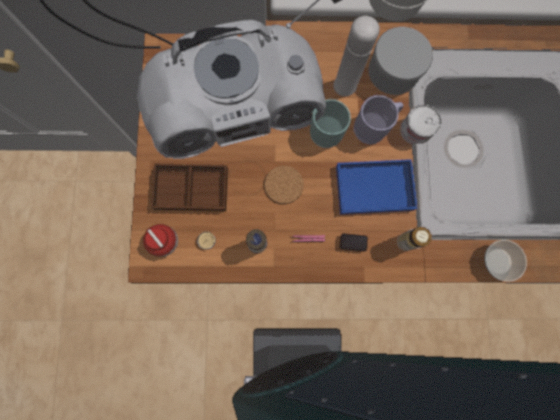

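View pics/scene0.png

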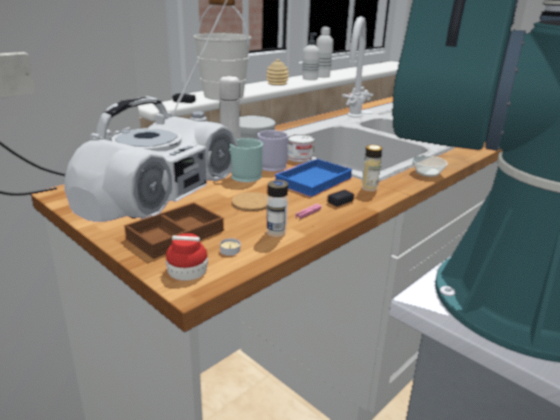

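The top view looks down with image up about +x and left about +y. I can see the timer (160,240), tea light (206,241), blue jar (256,240), peg (308,239), case (354,242), yellow jar (421,237), tray (190,188), coaster (284,185) and box (376,187). In the scene view both jars stand upright.

```bash
cat > m0.py <<'E'
from h import *
im=cv2.cvtColor(cv2.imread('pics/top0.png'),cv2.COLOR_BGR2HSV); c=cal('top')
def blob(name,lo,hi,roi,z):
    x0,y0,x1,y1=roi; m=cv2.inRange(im[y0:y1,x0:x1],lo,hi)
    m=cv2.morphologyEx(m,cv2.MORPH_CLOSE,np.ones((5,5)))
    cs,_=cv2.findContours(m,0,2); k=max(cs,key=cv2.contourArea)
    k=k.reshape(-1,2)+[x0,y0]
    P=np.array([onz(c,u,v,z)[:2] for u,v in k]); r=cv2.minAreaRect((P*1000).astype(np.float32))
    print(name,'ctr',np.round(r[0],0),'size',np.round(r[1],0),'ang',round(r[2],1))
blob('box',(105,120,30),(130,255,255),(325,150,425,225),.025)
blob('tray',(0,60,0),(25,255,95),(145,155,236,222),.030)
blob('coaster',(5,60,70),(25,165,190),(260,162,307,208),.008)
blob('peg',(140,60,60),(179,255,255),(285,225,332,252),.012)
blob('case',(0,0,0),(180,255,50),(333,225,375,258),.022)
blob('timer',(0,150,60),(8,255,255),(140,220,180,262),.05)
for n,p,z in [('tea',(206,241),.015),('jarb lid',(257,240),.105),('jary lid',(421,236),.105),('tealmug',(330,124),.09),('purplemug',(376,120),.09),('tall',(365,28),.2)]: print(n,onz(c,*p,z).round(3))
E
python3 m0.py
```

```text
box ctr [ 556. -128.] size [112. 168.] ang 3.3
tray ctr [547. 287.] size [169. 109.] ang 89.1
coaster ctr [563.  78.] size [105. 105.] ang 0.5
peg ctr [441.  22.] size [13. 66.] ang 0.1
case ctr [430. -72.] size [54. 30.] ang 84.4
timer ctr [434. 338.] size [62. 64.] ang 0.1
tea [0.433 0.246 0.015]
jarb lid [0.425 0.132 0.105]
jary lid [ 0.434 -0.192  0.105]
tealmug [ 0.673 -0.019  0.09 ]
purplemug [ 0.683 -0.117  0.09 ]
tall [ 0.823 -0.074  0.2  ]
```

Call:
drive_tool(steps=[{"xyz":[0.02,0.05,0.03],"yaw":-0.15},{"xyz":[0.14,0.4,0.06],"yaw":-0.36},{"xyz":[0.14,0.4,0.06],"yaw":-0.36},{"xyz":[0.14,0.4,0.06],"yaw":-0.36},{"xyz":[0.14,0.4,0.06],"yaw":-0.36},{"xyz":[0.14,0.4,0.06],"yaw":-0.36},{"xyz":[0.14,0.4,0.06],"yaw":-0.36},{"xyz":[0.14,0.4,0.06],"yaw":-0.36}], claw=-1)

```text
time: 0.9
eef_pos: [0.3775, -0.2827, 0.271]
tool_rot: [-0.0, 1.0, 0.001, 0.0]
contact_force: [1.1, -0.3, 0.1]
opening: 0.0915
```

Call:
drive_tool(steps=[{"xyz":[0.01,0.03,0]},{"xyz":[0.01,0.03,0]},{"xyz":[0.01,0.03,0]}])

```text
invalid input
```

```bash
python3 - <<'E'
from h import *
s=ctrl.sense(); c=cal('wrist'); save('w1',ctrl.grab_frame('wrist'))
print(s['eef_pos'].round(4),s['tool_rot'].round(4),s['qpos'].round(2)); print(c[0].round(1).tolist(),(-c[1].T@c[2]).round(3),c[1].round(2).tolist())
np.savez('pics/w1.npz',K=c[0],R=c[1],t=c[2])
E
```

```text
[ 0.3775 -0.2827  0.271 ] [-0.e+00  1.e+00  7.e-04  0.e+00] [-0.69 -0.07  2.14  0.    1.07  0.88]
[[364.2, 0.0, 278.3], [0.0, 364.2, 205.4], [0.0, 0.0, 1.0]] [ 0.456 -0.283  0.442] [[0.0, -1.0, 0.0], [-0.96, -0.0, 0.28], [-0.28, -0.0, -0.96]]
```

View pics/w1.png

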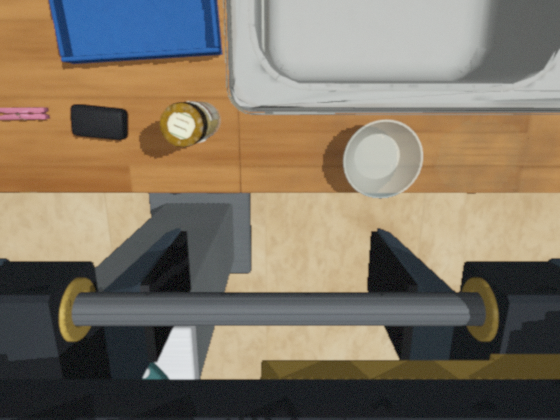

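The wrist view shows the yellow jar's lid at (183,124), the case at (99,121), the peg tip at (24,114) and the near edge of the box. I'll triangulate the jar lid with the top view.

```bash
python3 - <<'E'
from h import *
f=np.load('pics/w1.npz'); c=(f['K'],f['R'],f['t']); T=cal('top')
print('lid',tri(c,(183,124),T,(421,236.5)), onz(c,183,124,.105))
print('case',tri(c,(99,120),T,(354,241)),onz(c,99,120,.022))
E
```

```text
lid (array([ 0.43431291, -0.19501147,  0.09578443]), np.float64(0.00038080040488767285)) [ 0.43505609 -0.19730972  0.105     ]
case (array([ 0.43411062, -0.07717762,  0.011989  ]), np.float64(0.0005386055959007535)) [ 0.43435568 -0.08204701  0.022     ]
```

Call:
drive_tool(steps=[{"xyz":[0.05,0.05,0],"yaw":0},{"xyz":[0.056,0.093,0],"yaw":0},{"xyz":[0.056,0.093,0],"yaw":0},{"xyz":[0.056,0.093,0],"yaw":0}])

```text
time: 1.35
eef_pos: [0.4337, -0.1904, 0.2708]
tool_rot: [-0.0, 1.0, 0.002, -0.0]
contact_force: [-0.3, 0.1, -0.1]
opening: 0.0911
```

```bash
cat > w.py <<'E'
import sys
from h import *
n=sys.argv[1]; s=ctrl.sense(); c=cal('wrist'); save(n,ctrl.grab_frame('wrist')); np.savez('pics/'+n+'.npz',K=c[0],R=c[1],t=c[2])
print(s['eef_pos'].round(4),s['tool_rot'].round(3),s['qpos'].round(2),s['opening'].round(4),s['time'])
E
python3 w.py w2
```

```text
Traceback (most recent call last):
  File "w.py", line 4, in <module>
    print(s['eef_pos'].round(4),s['tool_rot'].round(3),s['qpos'].round(2),s['opening'].round(4),s['time'])
                                                                          ^^^^^^^^^^^^^^^^^^
AttributeError: 'float' object has no attribute 'round'
```

View pics/w2.png

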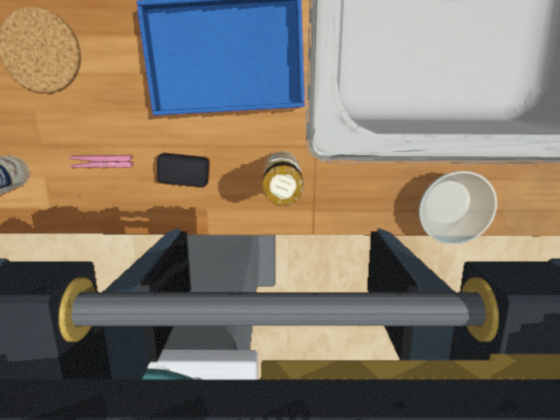

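The yellow lid is at (283,185), the case at (183,169), the peg at (102,161), the box outline spans (137,2) to (303,114), and the coaster is at (38,50). I'll measure all of these from this view and triangulate against the others.

```bash
sed -i "s/s\['opening'\].round(4)/round(s['opening'],4)/" w.py
cat >> h.py <<'E'
def load(n):
    f=np.load('pics/'+n+'.npz'); return f['K'],f['R'],f['t']
def cont(img,lo,hi,roi,k=5):
    im=cv2.cvtColor(cv2.imread('pics/'+img+'.png'),cv2.COLOR_BGR2HSV); x0,y0,x1,y1=roi
    m=cv2.morphologyEx(cv2.inRange(im[y0:y1,x0:x1],lo,hi),cv2.MORPH_CLOSE,np.ones((k,k)))
    q=max(cv2.findContours(m,0,2)[0],key=cv2.contourArea); return q.reshape(-1,2)+[x0,y0]
def rect(c,k,z):
    P=np.array([onz(c,u,v,z)[:2] for u,v in k]); r=cv2.minAreaRect((P*1000).astype(np.float32))
    return np.round(r[0],1),np.round(r[1],1),round(r[2],1)
E
python3 - <<'E'
from h import *
c=load('w2'); c1=load('w1'); T=cal('top')
np.savez('pics/w2.npz',K=c[0],R=c[1],t=c[2])
print('cam',(-c[1].T@c[2]).round(3))
print('lid 1-2',tri(c1,(183,124),c,(283,185)),onz(c,283,185,.105).round(4))
pk=cont('w2',(140,60,60),(179,255,255),(55,145,145,178)); print('peg',rect(c,pk,.012),pk.min(0),pk.max(0))
k=cont('w2',(0,0,0),(180,255,60),(140,140,222,200)); r=cv2.minAreaRect(k); print('case',rect(c,k,.022),r)
k1=cont('w1',(0,0,0),(180,255,60),(55,95,140,150)); r1=cv2.minAreaRect(k1); print('case h',tri(c1,r1[0],c,r[0]),rect(c1,k1,.022))
b=cont('w2',(105,120,30),(130,255,255),(125,0,315,130)); 
# lower-left/right corners of box
for im,cc in(('w2',c),):
    for s in(1,-1): 
        i=np.argmax(s*b[:,0]+b[:,1]*2); print('box corner',b[i],onz(cc,*b[i],.025).round(4))
E
```

```text
cam [ 0.512 -0.191  0.442]
lid 1-2 (array([ 0.43436302, -0.19597589,  0.1009463 ]), np.float64(0.0010554957878322845)) [ 0.4348 -0.1956  0.105 ]
peg (array([441.9,  19.1]), array([11.9, 73. ]), 0.2) [ 70 156] [132 166]
case (array([433.6, -79.3]), array([58.6, 34.8]), 84.2) ((182.3724365234375, 169.5310516357422), (50.65774154663086, 29.398101806640625), 4.763641834259033)
case h (array([ 0.43179577, -0.07642011,  0.01107456]), np.float64(0.00014154050151833958)) (array([432.1, -81.4]), array([61.4, 34.2]), 84.1)
box corner [303 105] [ 0.507  -0.2182  0.025 ]
box corner [154 114] [ 0.4967 -0.053   0.025 ]
```

Call:
drive_tool(steps=[{"xyz":[0.001,-0.005,-0.04],"yaw":0},{"xyz":[0.001,-0.005,-0.09],"yaw":0},{"xyz":[0.001,-0.005,-0.13],"yaw":0},{"xyz":[0.001,-0.005,-0.17],"yaw":0},{"xyz":[0.001,-0.005,-0.2],"yaw":0},{"xyz":[0.001,-0.005,-0.21],"yaw":0},{"xyz":[0.001,-0.005,-0.21],"yaw":0}])

```text
time: 2.1
eef_pos: [0.4336, -0.1973, 0.0602]
tool_rot: [-0.001, 1.0, 0.0, -0.001]
contact_force: [0.2, 0.8, 0.3]
opening: 0.0914
```

Call:
drive_tool(steps=[{"xyz":[0,0,0],"yaw":0},{"xyz":[0,0,0],"yaw":0},{"xyz":[0,0,0],"yaw":0},{"xyz":[0,0,0],"yaw":0},{"xyz":[0,0,0],"yaw":0},{"xyz":[0,0,0],"yaw":0}], claw=1, force=15)

```text
time: 2.7
eef_pos: [0.4346, -0.1967, 0.0612]
tool_rot: [0.0, 1.0, 0.001, 0.0]
contact_force: [-0.6, 0.7, 0.7]
opening: 0.0462
```

Call:
drive_tool(steps=[{"xyz":[0,0,0],"yaw":0},{"xyz":[0,0,0.03],"yaw":0},{"xyz":[0,0,0.08],"yaw":0},{"xyz":[0,0,0.12],"yaw":0},{"xyz":[0,0.03,0.15],"yaw":0},{"xyz":[0,0.05,0.18],"yaw":0}])

```text
time: 3.3
eef_pos: [0.4341, -0.1458, 0.2424]
tool_rot: [0.0, 1.0, 0.0, 0.0]
contact_force: [0.9, 0.7, -1.4]
opening: 0.0405
```

Call:
drive_tool(steps=[{"xyz":[0.01,0.05,0.01],"yaw":0},{"xyz":[0.03,0.2,0.02],"yaw":0},{"xyz":[0.03,0.2,0.02],"yaw":0},{"xyz":[0.03,0.2,0.02],"yaw":0},{"xyz":[0.03,0.38,0.02],"yaw":0},{"xyz":[0.03,0.38,0.02],"yaw":0},{"xyz":[0.03,0.38,0.02],"yaw":0},{"xyz":[0.03,0.38,0.02],"yaw":0}])

```text
time: 4.1
eef_pos: [0.4638, 0.2362, 0.2609]
tool_rot: [-0.0, 1.0, 0.002, 0.0]
contact_force: [0.6, -0.7, -0.3]
opening: 0.0407
```

```bash
python3 w.py w3
```

```text
[0.4638 0.2362 0.2609] [-0.     1.     0.002  0.   ] [0.43 0.03 2.06 0.   1.04 1.99] 0.0407 4.1
```

View pics/w3.png

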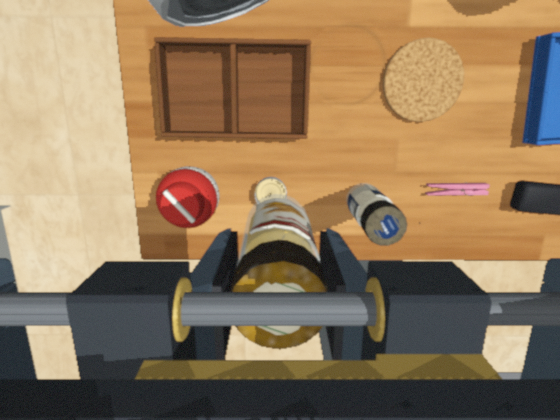

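The held jar hangs straight. The tray's rim corners are at about (155,38), (310,40), (307,138), (160,138), the divider at x=234, the coaster centre at (424,80), the blue jar's lid at (389,226) and the tea light at (268,188).

```bash
python3 - <<'E'
from h import *
c=load('w3'); T=cal('top')
C=[(155,38),(310,40),(307,138),(160,138)]
P=np.array([onz(c,*p,.03) for p in C]); print(P.round(3).tolist(),'ctr',P.mean(0).round(4),'ang',np.degrees(np.arctan2(*(P[0]-P[1]+P[3]-P[2])[[0,1]])))
print('sizes',[np.linalg.norm(P[i]-P[(i+1)%4]).round(3) for i in range(4)])
k=cont('top0',(0,60,0),(25,255,95),(145,155,236,222)); B=cv2.boxPoints(cv2.minAreaRect(k)); print(B.round(1).tolist())
# match corners by nearest projection
for p in C:
    q=proj(T,onz(c,*p,.03)); b=B[np.argmin(np.linalg.norm(B-q,axis=1))]; X,e=tri(c,p,T,b); print('tray corner',X.round(3),round(e,4))
k=cont('w3',(5,60,70),(25,190,200),(375,30,475,130)); e=cv2.fitEllipse(cv2.convexHull(k)); print('coaster',e,onz(c,*e[0],.008).round(4), rect(c,k,.008))
print('coaster byeye',onz(c,424,80,.008).round(4),tri(c,(424,80),T,(283.5,185)))
print('jarb lid',onz(c,389,226,.105).round(4),tri(c,(389,226),T,(257,240)))
print('tea',onz(c,268,188,.015).round(4))
pk=cont('w3',(140,60,60),(179,255,255),(410,170,500,205)); print('peg',rect(c,pk,.012))
k=cont('w3',(105,120,30),(130,255,255),(515,20,560,160)); i=np.argmin(k[:,0]-k[:,1]); print('box nl corner',k[i],onz(c,*k[i],.025).round(4)); i=np.argmin(k[:,0]+k[:,1]); print('box fl corner',k[i],onz(c,*k[i],.025).round(4))
# boombox top hull projection
E
```

```text
[[0.602, 0.361, 0.03], [0.601, 0.204, 0.03], [0.503, 0.204, 0.03], [0.502, 0.364, 0.03]] ctr [0.5521 0.2832 0.03  ] ang 0.19569377883123965
sizes [np.float64(0.157), np.float64(0.098), np.float64(0.16), np.float64(0.1)]
[[147.6999969482422, 212.0], [148.6999969482422, 163.39999389648438], [227.3000030517578, 165.0], [226.3000030517578, 213.60000610351562]]
tray corner [0.603 0.368 0.028] 0.013
tray corner [0.602 0.203 0.024] 0.0002
tray corner [ 0.498  0.204 -0.002] 0.0046
tray corner [ 0.499  0.377 -0.   ] 0.005
coaster ((417.1245422363281, 63.9109992980957), (108.49761962890625, 133.5230255126953), 42.02094268798828) [0.5805 0.0844 0.008 ] (array([565.4,  77.5]), array([ 97.7, 110.5]), 0.1)
coaster byeye [0.564  0.0751 0.008 ] (array([0.56235947, 0.07664839, 0.0094615 ]), np.float64(0.0035984568452329876))
jarb lid [0.4276 0.1302 0.105 ] (array([0.42635759, 0.13091267, 0.10375217]), np.float64(0.0028215120759103986))
tea [0.4431 0.2474 0.015 ]
peg (array([442.2,  23.6]), array([13.4, 72.6]), 0.1)
box nl corner [524 141] [ 0.4995 -0.0364  0.025 ]
box fl corner [537  37] [ 0.6051 -0.0297  0.025 ]
```

```bash
python3 - <<'E'
from h import *
c=load('w3'); T=cal('top'); S=cal('scene')
print('cd lid',tri(S,(147,138),T,(227,67)))
print('front low',tri(c,(205,23),T,(187,155)))
print('left speaker at z .05,.1,.15:',[onz(T,187,155,z).round(3)[:2].tolist() for z in(.05,.1,.15)],[onz(c,205,23,z).round(3)[:2].tolist() for z in(.05,.1,.15)])
E
```

```text
cd lid (array([0.78273367, 0.19706929, 0.12088868]), np.float64(0.00095967907944755))
front low (array([0.61563819, 0.29740863, 0.0449732 ]), np.float64(0.01851066347088874))
left speaker at z .05,.1,.15: [[0.616, 0.287], [0.599, 0.276], [0.582, 0.265]] [[0.613, 0.306], [0.603, 0.296], [0.594, 0.287]]
```

Call:
drive_tool(steps=[{"xyz":[0.04,0.03,0],"yaw":0},{"xyz":[0.06,0.07,0],"yaw":0},{"xyz":[0.08,0.086,-0.03],"yaw":0},{"xyz":[0.08,0.086,-0.08],"yaw":0},{"xyz":[0.08,0.086,-0.12],"yaw":0},{"xyz":[0.08,0.086,-0.15],"yaw":0},{"xyz":[0.08,0.086,-0.175],"yaw":0},{"xyz":[0.08,0.086,-0.185],"yaw":0}])

```text
time: 4.95
eef_pos: [0.543, 0.3185, 0.0732]
tool_rot: [0.001, 1.0, 0.001, -0.002]
contact_force: [-0.1, -0.4, -0.2]
opening: 0.0403
```

Call:
drive_tool(steps=[{"xyz":[0,0,0],"yaw":0},{"xyz":[0,0,-0.005],"yaw":0},{"xyz":[0,0,-0.009],"yaw":0},{"xyz":[0,0,-0.009],"yaw":0}])

```text
time: 5.35
eef_pos: [0.5447, 0.3194, 0.0674]
tool_rot: [-0.0, 1.0, 0.001, 0.0]
contact_force: [-0.2, -0.5, -0.9]
opening: 0.0406
```

Call:
drive_tool(steps=[{"xyz":[0,0,-0.002],"yaw":0},{"xyz":[0,0,-0.002],"yaw":0},{"xyz":[0,0,-0.002],"yaw":0}])

```text
time: 5.65
eef_pos: [0.5451, 0.3199, 0.0658]
tool_rot: [-0.001, 1.0, 0.001, 0.001]
contact_force: [-0.3, 3.5, 5.7]
opening: 0.0405
```

Call:
drive_tool(steps=[{"xyz":[0,0,0],"yaw":0},{"xyz":[0,0,0],"yaw":0},{"xyz":[0,0,0],"yaw":0},{"xyz":[0,0,0],"yaw":0},{"xyz":[0,0,0.02],"yaw":0},{"xyz":[0,0,0.06],"yaw":0},{"xyz":[0,0,0.1],"yaw":0},{"xyz":[0,0,0.14],"yaw":0}], claw=-0.35)

```text
time: 6.45
eef_pos: [0.5441, 0.3191, 0.2063]
tool_rot: [0.0, 1.0, 0.001, -0.0]
contact_force: [-0.4, -0.4, 0.2]
opening: 0.0614
```

Call:
drive_tool(steps=[{"xyz":[0,0,0.04],"yaw":0},{"xyz":[-0.03,-0.04,0.05],"yaw":0},{"xyz":[-0.09,-0.09,0.05],"yaw":0},{"xyz":[-0.118,-0.14,0.05],"yaw":0},{"xyz":[-0.118,-0.188,0.05],"yaw":0},{"xyz":[-0.118,-0.188,0.05],"yaw":0},{"xyz":[-0.118,-0.188,0.05],"yaw":0}], claw=-1)

```text
time: 7.15
eef_pos: [0.4253, 0.129, 0.255]
tool_rot: [0.0, 1.0, -0.0, 0.0]
contact_force: [-0.5, 0.0, -0.0]
opening: 0.0916
```

```bash
python3 w.py w4
```

```text
[0.4253 0.129  0.255 ] [ 0.  1. -0.  0.] [ 0.24 -0.1   2.2  -0.    1.04  1.81] 0.0916 7.15
```

View pics/w4.png

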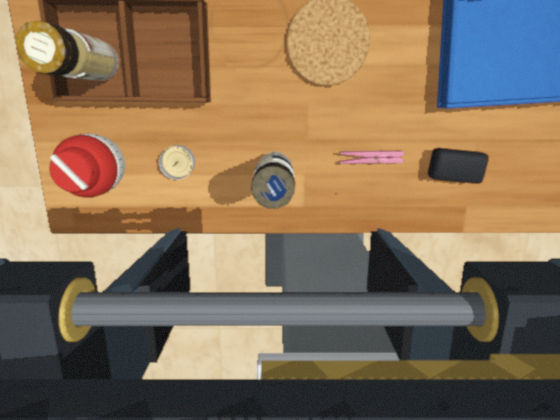

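The yellow jar stands upright in the left bay. The blue jar's lid is at (274,186), the tea light at (176,162), the peg at (369,157), the case at (458,166) and the coaster at (328,41).

```bash
python3 - <<'E'
from h import *
c=load('w4'); c3=load('w3'); c2=load('w2')
print('jarb',onz(c,274,186,.105).round(4),tri(c,(274,186),c3,(389,226)))
print('tea',onz(c,176.5,161.5,.015).round(4),tri(c,(176.5,161.5),c3,(268,188)))
print('coaster',onz(c,328,41,.008).round(4),tri(c,(328,41),c3,(424,80)))
pk=cont('w4',(140,60,60),(179,255,255),(320,140,415,175)); print('peg',rect(c,pk,.012)); p2=cont('w2',(140,60,60),(179,255,255),(55,145,145,178))
m=lambda k:cv2.minAreaRect(k)[0]
print('peg h',tri(c,m(pk),c2,m(p2)))
k=cont('w4',(0,0,0),(180,255,60),(415,140,500,190)); print('case',rect(c,k,.022))
k2=cont('w2',(0,0,0),(180,255,60),(140,140,222,200)); print(tri(c,m(k),c2,m(k2)))
k=cont('w4',(105,120,30),(130,255,255),(430,0,560,130)); i=np.argmin(k[:,0]-2*k[:,1]); print('box nl',k[i],onz(c,*k[i],.025).round(4),tri(c,k[i].astype(float),c2,(154.,114.)))
E
```

```text
jarb [0.4291 0.132  0.105 ] (array([0.43014402, 0.13202287, 0.11102078]), np.float64(0.0008049733021855152))
tea [0.437  0.2435 0.015 ] (array([ 0.4357755 ,  0.2486574 , -0.00624313]), np.float64(0.004546301229339185))
coaster [0.5637 0.0753 0.008 ] (array([0.56378874, 0.07527061, 0.00838781]), np.float64(0.0003423704613133236))
peg (array([441.7,  22.3]), array([13.5, 71.1]), 1.0)
peg h (array([0.44110438, 0.02126461, 0.00753914]), np.float64(0.00016255257564162226))
case (array([433., -72.]), array([61.9, 33.9]), 84.1)
(array([ 0.43177027, -0.07672026,  0.01208479]), np.float64(0.0005405249013620848))
box nl [438 106] [ 0.4975 -0.0418  0.025 ] (array([ 0.49673169, -0.04806551,  0.01016774]), np.float64(0.0010624051300258469))
```

Call:
drive_tool(steps=[{"xyz":[0.004,0.003,-0.04],"yaw":0},{"xyz":[0.004,0.003,-0.09],"yaw":0},{"xyz":[0.004,0.003,-0.13],"yaw":0},{"xyz":[0.004,0.003,-0.17],"yaw":0},{"xyz":[0.004,0.003,-0.19],"yaw":0},{"xyz":[0.004,0.003,-0.195],"yaw":0},{"xyz":[0.004,0.003,-0.195],"yaw":0}])

```text
time: 7.9
eef_pos: [0.4305, 0.1349, 0.0596]
tool_rot: [0.0, 1.0, 0.001, -0.001]
contact_force: [0.5, 0.1, 1.5]
opening: 0.0913
```

Call:
drive_tool(steps=[{"xyz":[0,0,0],"yaw":0},{"xyz":[0,0,0],"yaw":0},{"xyz":[0,0,0],"yaw":0},{"xyz":[0,0,0],"yaw":0},{"xyz":[0,0,0],"yaw":0},{"xyz":[0,0,0],"yaw":0},{"xyz":[0,0,0],"yaw":0},{"xyz":[0,0,0],"yaw":0}], claw=1, force=15)

```text
time: 8.7
eef_pos: [0.4305, 0.1343, 0.06]
tool_rot: [0.0, 1.0, 0.001, 0.0]
contact_force: [0.4, -0.9, 1.9]
opening: 0.0407
```

Call:
drive_tool(steps=[{"xyz":[0,0,0.03],"yaw":0},{"xyz":[0,0,0.08],"yaw":0},{"xyz":[0,0.01,0.12],"yaw":0},{"xyz":[0.04,0.04,0.14],"yaw":0},{"xyz":[0.08,0.08,0.14],"yaw":0},{"xyz":[0.115,0.111,0.14],"yaw":0},{"xyz":[0.115,0.111,0.14],"yaw":0},{"xyz":[0.115,0.111,0.11],"yaw":0}])

```text
time: 9.5
eef_pos: [0.5484, 0.2472, 0.1722]
tool_rot: [-0.001, 1.0, 0.001, 0.003]
contact_force: [0.4, 0.7, -2.0]
opening: 0.0404
```

Call:
drive_tool(steps=[{"xyz":[-0.002,-0.004,-0.03],"yaw":0},{"xyz":[-0.002,-0.004,-0.065],"yaw":0},{"xyz":[-0.002,-0.004,-0.09],"yaw":0},{"xyz":[-0.002,-0.004,-0.1],"yaw":0},{"xyz":[-0.002,-0.004,-0.104],"yaw":0},{"xyz":[-0.002,-0.004,-0.104],"yaw":0}])

```text
time: 10.1
eef_pos: [0.5437, 0.2414, 0.0664]
tool_rot: [-0.0, 1.0, 0.001, 0.0]
contact_force: [0.0, 0.1, -0.1]
opening: 0.0405
```

Call:
drive_tool(steps=[{"xyz":[0,0,-0.001],"yaw":0},{"xyz":[0,0,-0.002],"yaw":0},{"xyz":[0,0,-0.002],"yaw":0}])

```text
time: 10.4
eef_pos: [0.5441, 0.2416, 0.0649]
tool_rot: [-0.0, 1.0, 0.001, 0.001]
contact_force: [-0.1, -0.2, 6.3]
opening: 0.0402
```

Call:
drive_tool(steps=[{"xyz":[0,0,0],"yaw":0},{"xyz":[0,0,0],"yaw":0},{"xyz":[0,0,0],"yaw":0},{"xyz":[0,0,0],"yaw":0},{"xyz":[0,0,0.02],"yaw":0},{"xyz":[0,0,0.06],"yaw":0},{"xyz":[0,0,0.1],"yaw":0},{"xyz":[0,0,0.14],"yaw":0}], claw=-0.3)

```text
time: 11.2
eef_pos: [0.5431, 0.2412, 0.2054]
tool_rot: [0.0, 1.0, 0.001, -0.0]
contact_force: [0.9, 0.6, -0.8]
opening: 0.0594
```

Call:
drive_tool(steps=[{"xyz":[-0.02,-0.03,0.02],"yaw":0.149},{"xyz":[-0.05,-0.07,0.02],"yaw":0.298},{"xyz":[-0.07,-0.11,0.02],"yaw":0.447},{"xyz":[-0.09,-0.15,0.02],"yaw":0.596},{"xyz":[-0.102,-0.19,0.0],"yaw":0.745},{"xyz":[-0.102,-0.22,-0.02],"yaw":0.894},{"xyz":[-0.102,-0.22,-0.04],"yaw":1.043},{"xyz":[-0.102,-0.22,-0.06],"yaw":1.192}], claw=-0.3)

```text
time: 12.0
eef_pos: [0.4413, 0.0204, 0.1434]
tool_rot: [0.0, 0.829, 0.559, 0.0]
contact_force: [0.3, -0.6, -0.7]
opening: 0.0593
```

Call:
drive_tool(steps=[{"xyz":[0,0,0],"yaw":0.149},{"xyz":[0,0,0],"yaw":0.298},{"xyz":[0,0,0],"yaw":0.378},{"xyz":[0,0,0],"yaw":0.378},{"xyz":[0,0,0],"yaw":0.378}])

```text
time: 12.5
eef_pos: [0.4414, 0.0214, 0.144]
tool_rot: [-0.0, 0.712, 0.702, 0.0]
contact_force: [0.0, 0.6, 0.5]
opening: 0.0593
```

```bash
python3 w.py w5
```

```text
[0.4414 0.0214 0.144 ] [-0.     0.712  0.702  0.   ] [-0.    0.08  2.28  0.    0.79  0.01] 0.0593 12.5
```

View pics/w5.png

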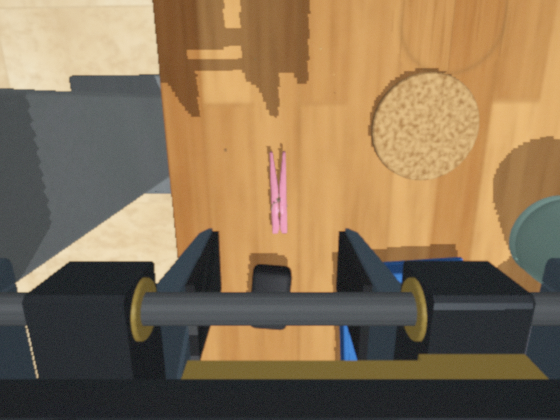

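The peg lies between the fingers' approach line, spanning (278,148) to (280,233). The case shows below at (271,295), and the coaster is at (426,126).

```bash
python3 - <<'E'
from h import *
c=load('w5'); k=cont('w5',(140,60,60),(179,255,255),(255,135,305,245)); print(rect(c,k,.012), onz(c,426,126,.008))
c4=load('w4');p4=cont('w4',(140,60,60),(179,255,255),(320,140,415,175)); print(tri(c,cv2.minAreaRect(k)[0],c4,cv2.minAreaRect(p4)[0]))
E
```

```text
(array([440.9,  22.4]), array([12.9, 71. ]), 0.8) [0.56367792 0.07687176 0.008     ]
(array([0.44084434, 0.02154124, 0.00639234]), np.float64(0.0011144363491630842))
```

Call:
drive_tool(steps=[{"xyz":[0,0,-0.04],"yaw":0.007},{"xyz":[0,0,-0.08],"yaw":0.007},{"xyz":[0,0,-0.115],"yaw":0.007},{"xyz":[0,0,-0.132],"yaw":0.007},{"xyz":[0,0,-0.14],"yaw":0.007},{"xyz":[0,0,-0.14],"yaw":0.007}])

```text
time: 13.15
eef_pos: [0.4411, 0.0214, 0.0035]
tool_rot: [-0.0, 0.709, 0.705, -0.0]
contact_force: [-0.4, 0.1, 0.9]
opening: 0.0591
```

Call:
drive_tool(steps=[{"xyz":[0,0,0],"yaw":0},{"xyz":[0,0,0],"yaw":0},{"xyz":[0,0,0],"yaw":0},{"xyz":[0,0,0],"yaw":0},{"xyz":[0,0,0],"yaw":0},{"xyz":[0,0,0],"yaw":0},{"xyz":[0,0,0],"yaw":0},{"xyz":[0,0,0],"yaw":0}], claw=1, force=12)

```text
time: 13.95
eef_pos: [0.4416, 0.0213, 0.0041]
tool_rot: [0.0, 0.708, 0.706, 0.0]
contact_force: [-1.6, 0.1, 5.8]
opening: 0.0149
```

Call:
drive_tool(steps=[{"xyz":[0,0,0.04],"yaw":0},{"xyz":[0,0,0.09],"yaw":0},{"xyz":[0,0,0.13],"yaw":-0.149},{"xyz":[0.02,-0.01,0.16],"yaw":-0.298},{"xyz":[0.04,-0.03,0.17],"yaw":-0.447},{"xyz":[0.06,-0.06,0.17],"yaw":-0.596},{"xyz":[0.09,-0.09,0.17],"yaw":-0.745},{"xyz":[0.115,-0.11,0.17],"yaw":-0.894}])

```text
time: 14.75
eef_pos: [0.5575, -0.0904, 0.1741]
tool_rot: [0.0, 0.945, 0.327, 0.0]
contact_force: [0.4, 0.2, 0.0]
opening: 0.0149
```

Call:
drive_tool(steps=[{"xyz":[0,0.001,0],"yaw":-0.149},{"xyz":[0,0.001,0],"yaw":-0.298},{"xyz":[0,0.001,0],"yaw":-0.447},{"xyz":[0,0.001,-0.03],"yaw":-0.596},{"xyz":[0,0.001,-0.07],"yaw":-0.625},{"xyz":[0,0.001,-0.11],"yaw":-0.625},{"xyz":[0,0.001,-0.14],"yaw":-0.625},{"xyz":[0,0.001,-0.15],"yaw":-0.625}])

```text
time: 15.55
eef_pos: [0.5544, -0.0873, 0.021]
tool_rot: [-0.001, 1.0, 0.024, -0.002]
contact_force: [-0.3, 0.4, 0.2]
opening: 0.0153
```

Call:
drive_tool(steps=[{"xyz":[0,0,-0.006],"yaw":0},{"xyz":[0,0,-0.011],"yaw":0},{"xyz":[0,0,-0.014],"yaw":0},{"xyz":[0,0,-0.014],"yaw":0}])

```text
time: 15.95
eef_pos: [0.5569, -0.0877, 0.0106]
tool_rot: [0.0, 1.0, 0.024, 0.0]
contact_force: [-0.6, 0.9, 0.4]
opening: 0.015
```

Call:
drive_tool(steps=[{"xyz":[0,0,-0.001],"yaw":0},{"xyz":[0,0,-0.002],"yaw":0},{"xyz":[0,0,-0.002],"yaw":0}])

```text
time: 16.25
eef_pos: [0.557, -0.0878, 0.0087]
tool_rot: [0.0, 1.0, 0.024, 0.0]
contact_force: [-0.9, 1.3, 8.5]
opening: 0.0144
```

Call:
drive_tool(steps=[{"xyz":[0,0,0],"yaw":0},{"xyz":[0,0,0],"yaw":0},{"xyz":[0,0,0],"yaw":0},{"xyz":[0,0,0],"yaw":0},{"xyz":[0,0,0.03],"yaw":0},{"xyz":[0,0,0.08],"yaw":0},{"xyz":[0,0,0.12],"yaw":0.1},{"xyz":[-0.01,0.0,0.15],"yaw":0.249}], claw=0.2)

```text
time: 17.05
eef_pos: [0.5477, -0.0878, 0.1607]
tool_rot: [0.0, 0.989, 0.15, 0.001]
contact_force: [0.8, -0.2, -0.5]
opening: 0.0362
```

Call:
drive_tool(steps=[{"xyz":[-0.03,0.0,0],"yaw":0.149},{"xyz":[-0.06,0.005,0],"yaw":0.298},{"xyz":[-0.09,0.01,0],"yaw":0.447},{"xyz":[-0.114,0.01,0],"yaw":0.596},{"xyz":[-0.114,0.01,0],"yaw":0.745},{"xyz":[-0.114,0.01,0],"yaw":0.894},{"xyz":[-0.114,0.01,0],"yaw":1.043},{"xyz":[-0.114,0.01,0],"yaw":1.161}], claw=-0.4)

```text
time: 17.85
eef_pos: [0.4324, -0.0777, 0.158]
tool_rot: [0.0, 0.744, 0.668, 0.0]
contact_force: [-0.2, -0.8, -0.5]
opening: 0.0638
```

```bash
python3 w.py w6; python3 - <<'E'
from h import *
im=ctrl.grab_frame('top'); save('top6',im); t=cv2.resize(im[140:270,130:430],None,fx=2.6,fy=2.6,interpolation=2)
save('v6',t)
E
```

```text
[ 0.4324 -0.0777  0.158 ] [0.    0.744 0.668 0.   ] [-0.23  0.04  2.28  0.    0.82 -0.12] 0.0638 17.85
```

View pics/v6.png

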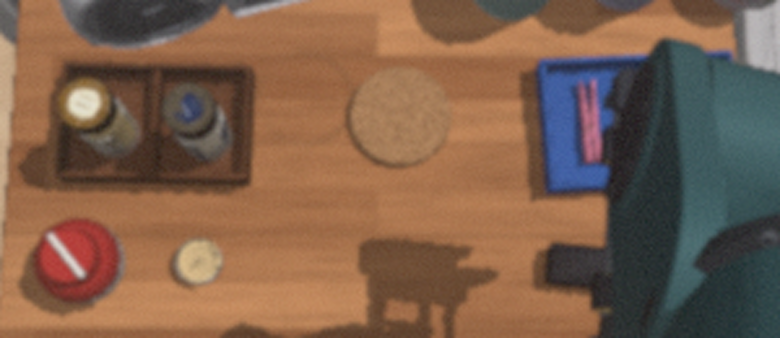

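View pics/w6.png

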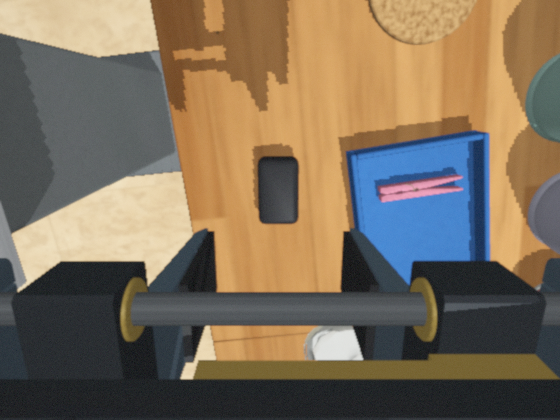

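Both jars stand upright in separate bays and the peg lies flat in the box at (420,188) in the wrist view. The case is at (278,190), aligned with the jaws.

```bash
python3 - <<'E'
from h import *
c=load('w6'); k=cont('w6',(0,0,0),(180,255,60),(235,145,315,232)); print(cv2.boundingRect(k),rect(c,k,.022)); c2=load('w2');k2=cont('w2',(0,0,0),(180,255,60),(140,140,222,200)); print(tri(c,cv2.minAreaRect(k)[0],c2,cv2.minAreaRect(k2)[0]))
print('peg',rect(c,cont('w6',(140,60,60),(179,255,255),(370,160,475,215)),.017))
print('box +y corners',onz(c,348,153,.025).round(4),onz(c,487,133,.025).round(4))
E
```

```text
(258, 157, 39, 65) (array([431.5, -74.3]), array([57. , 32.5]), 84.6)
(array([ 0.43135958, -0.0763782 ,  0.01037991]), np.float64(0.0007614016315571179))
peg (array([556.2, -87.2]), array([73. , 15.1]), 2.7)
box +y corners [ 0.4936 -0.0487  0.025 ] [ 0.608  -0.0445  0.025 ]
```

Call:
drive_tool(steps=[{"xyz":[-0.001,0.002,-0.04],"yaw":0},{"xyz":[-0.001,0.002,-0.08],"yaw":0},{"xyz":[-0.001,0.002,-0.12],"yaw":0},{"xyz":[-0.001,0.002,-0.145],"yaw":0},{"xyz":[-0.001,0.002,-0.154],"yaw":0},{"xyz":[-0.001,0.002,-0.154],"yaw":0}])

```text
time: 18.55
eef_pos: [0.4309, -0.0755, 0.0033]
tool_rot: [-0.001, 0.746, 0.665, -0.001]
contact_force: [-0.1, -0.1, 0.7]
opening: 0.0637
```

Call:
drive_tool(steps=[{"xyz":[0,0,0],"yaw":0},{"xyz":[0,0,0],"yaw":0},{"xyz":[0,0,0],"yaw":0},{"xyz":[0,0,0],"yaw":0},{"xyz":[0,0,0],"yaw":0},{"xyz":[0,0,0],"yaw":0},{"xyz":[0,0,0],"yaw":0}], claw=1, force=15)

```text
time: 19.25
eef_pos: [0.432, -0.0758, 0.0047]
tool_rot: [0.0, 0.746, 0.666, 0.0]
contact_force: [-2.2, 1.2, 13.2]
opening: 0.0357
```

Call:
drive_tool(steps=[{"xyz":[0,0,0.04],"yaw":0},{"xyz":[0,0,0.09],"yaw":0},{"xyz":[0,-0.01,0.12],"yaw":-0.149},{"xyz":[0.02,-0.03,0.14],"yaw":-0.298},{"xyz":[0.05,-0.05,0.14],"yaw":-0.447},{"xyz":[0.08,-0.07,0.14],"yaw":-0.596},{"xyz":[0.11,-0.085,0.14],"yaw":-0.745},{"xyz":[0.126,-0.089,0.14],"yaw":-0.894}])

```text
time: 20.05
eef_pos: [0.5595, -0.1661, 0.1444]
tool_rot: [0.0, 0.961, 0.275, 0.001]
contact_force: [-0.7, -0.7, -2.0]
opening: 0.036
```

Call:
drive_tool(steps=[{"xyz":[-0.001,0,0],"yaw":-0.149},{"xyz":[-0.001,0,0],"yaw":-0.298},{"xyz":[-0.001,0,0],"yaw":-0.447},{"xyz":[-0.001,0,-0.03],"yaw":-0.507},{"xyz":[-0.001,0,-0.07],"yaw":-0.507},{"xyz":[-0.001,0,-0.105],"yaw":-0.507},{"xyz":[-0.001,0,-0.123],"yaw":-0.507},{"xyz":[-0.001,0,-0.127],"yaw":-0.507}])

```text
time: 20.85
eef_pos: [0.555, -0.1642, 0.015]
tool_rot: [-0.001, 1.0, 0.029, -0.002]
contact_force: [0.7, -1.0, -1.2]
opening: 0.0358
```

Call:
drive_tool(steps=[{"xyz":[0,0,-0.004],"yaw":0},{"xyz":[0,0,-0.007],"yaw":0},{"xyz":[0,0,-0.009],"yaw":0},{"xyz":[0,0,-0.009],"yaw":0}])

```text
time: 21.25
eef_pos: [0.5574, -0.1649, 0.0091]
tool_rot: [0.0, 1.0, 0.029, 0.001]
contact_force: [0.2, 1.2, 2.3]
opening: 0.0359
```

Call:
drive_tool(steps=[{"xyz":[0,0,-0.001],"yaw":0},{"xyz":[0,0,-0.001],"yaw":0},{"xyz":[0,0,-0.001],"yaw":0},{"xyz":[0,0,-0.001],"yaw":0},{"xyz":[0,0,0.03],"yaw":0},{"xyz":[0,0,0.08],"yaw":0},{"xyz":[0,0,0.12],"yaw":0},{"xyz":[-0.01,0.02,0.16],"yaw":0}], claw=-0.05)

```text
time: 22.05
eef_pos: [0.5473, -0.1457, 0.1701]
tool_rot: [0.0, 1.0, 0.028, 0.001]
contact_force: [0.3, 0.1, -0.2]
opening: 0.0481
```

Call:
drive_tool(steps=[{"xyz":[-0.04,0.04,0],"yaw":-0.058},{"xyz":[-0.08,0.08,0],"yaw":-0.058},{"xyz":[-0.109,0.38,0],"yaw":-0.058},{"xyz":[-0.109,0.38,0],"yaw":-0.058},{"xyz":[-0.109,0.38,0],"yaw":-0.058},{"xyz":[-0.109,0.38,0],"yaw":-0.058},{"xyz":[-0.109,0.38,0],"yaw":-0.058},{"xyz":[-0.109,0.38,0],"yaw":-0.058}])

```text
time: 22.85
eef_pos: [0.4382, 0.2258, 0.1682]
tool_rot: [-0.0, 1.0, -0.0, 0.0]
contact_force: [0.9, -0.5, 0.7]
opening: 0.048
```

Call:
drive_tool(steps=[{"xyz":[0,0.01,0],"yaw":0},{"xyz":[0,0.01,0],"yaw":0},{"xyz":[0,0.01,0],"yaw":0}], claw=-0.2)

```text
time: 23.15
eef_pos: [0.4387, 0.2329, 0.1678]
tool_rot: [0.0, 1.0, -0.0, -0.0]
contact_force: [0.2, -0.4, 0.3]
opening: 0.0547
```

```bash
python3 w.py w7; python3 - <<'E'
from h import *
im=ctrl.grab_frame('top'); save('top7',im)
a=cv2.imread('pics/w7.png'); b=cv2.resize(cv2.imread('pics/top7.png')[140:270,130:430],(560,243),interpolation=2)
cv2.imwrite('pics/v7.png',np.vstack([a[:350],b]))
E
```

```text
[0.4387 0.2329 0.1678] [ 0.  1. -0. -0.] [ 0.44  0.12  2.16 -0.    0.85  2.01] 0.0547 23.15
```

View pics/v7.png

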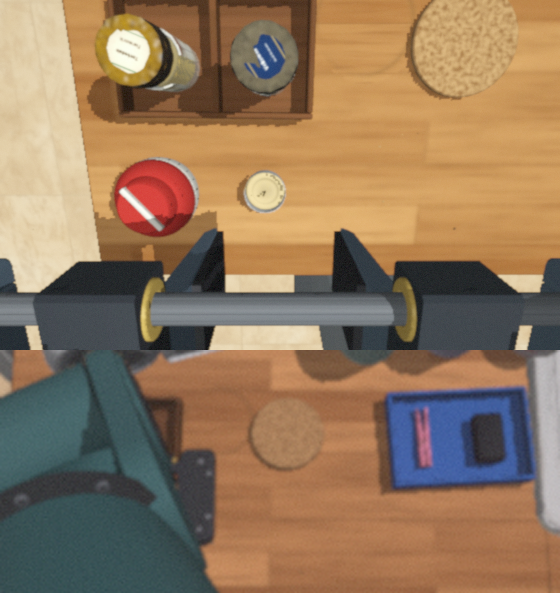

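Peg and case lie flat, side by side in the box. The tea light is at (265,191), the timer at (154,197) and the coaster at (464,43), all in the wrist view.

```bash
python3 - <<'E'
from h import *
c=load('w7'); c4=load('w4')
print('tea',onz(c,264.5,191.5,.015).round(4),tri(c,(264.5,191.5),c4,(176.5,161.5)))
print('coaster',onz(c,464.5,43,.008).round(4))
print('timer base region',onz(c,155,197,.05).round(4), onz(c,198,190,.03).round(4))
E
```

```text
tea [0.4368 0.2447 0.015 ] (array([0.43605183, 0.24475243, 0.01089104]), np.float64(0.0006007692233423895))
coaster [0.5628 0.0759 0.008 ]
timer base region [0.441  0.3331 0.05  ] [0.4419 0.302  0.03  ]
```

Call:
drive_tool(steps=[{"xyz":[-0.002,0.011,-0.04],"yaw":0},{"xyz":[-0.002,0.011,-0.08],"yaw":0},{"xyz":[-0.002,0.011,-0.12],"yaw":0},{"xyz":[-0.002,0.011,-0.14],"yaw":0},{"xyz":[-0.002,0.011,-0.14],"yaw":0}])

```text
time: 23.75
eef_pos: [0.4355, 0.2427, 0.0256]
tool_rot: [0.001, 1.0, -0.001, -0.002]
contact_force: [1.6, -1.0, -0.4]
opening: 0.0545
```

Call:
drive_tool(steps=[{"xyz":[0,0.001,-0.012],"yaw":0},{"xyz":[0,0.001,-0.02],"yaw":0},{"xyz":[0,0.001,-0.024],"yaw":0},{"xyz":[0,0.001,-0.024],"yaw":0}])

```text
time: 24.15
eef_pos: [0.4369, 0.2457, 0.004]
tool_rot: [0.0, 1.0, -0.0, -0.0]
contact_force: [-0.6, 1.5, 0.7]
opening: 0.0546
```

Call:
drive_tool(steps=[{"xyz":[0,0,0],"yaw":0},{"xyz":[0,0,0],"yaw":0},{"xyz":[0,0,0],"yaw":0},{"xyz":[0,0,0],"yaw":0},{"xyz":[0,0,0],"yaw":0},{"xyz":[0,0,0],"yaw":0}], claw=1, force=10)

```text
time: 24.75
eef_pos: [0.4371, 0.2459, 0.0043]
tool_rot: [-0.0, 1.0, -0.0, 0.0]
contact_force: [-1.8, 0.0, 6.6]
opening: 0.0368
```

Call:
drive_tool(steps=[{"xyz":[0,0,0.03],"yaw":0},{"xyz":[0,0,0.07],"yaw":0},{"xyz":[0,-0.03,0.11],"yaw":0},{"xyz":[0.02,-0.07,0.12],"yaw":0},{"xyz":[0.06,-0.1,0.12],"yaw":0},{"xyz":[0.09,-0.14,0.12],"yaw":0},{"xyz":[0.126,-0.168,0.1],"yaw":0},{"xyz":[0.126,-0.168,0.07],"yaw":0}])

```text
time: 25.55
eef_pos: [0.5682, 0.0749, 0.0752]
tool_rot: [-0.0, 1.0, -0.002, 0.003]
contact_force: [-0.3, -0.2, -0.9]
opening: 0.0365
```

Call:
drive_tool(steps=[{"xyz":[0.0005,-0.002,-0.02],"yaw":0},{"xyz":[0.0005,-0.002,-0.045],"yaw":0},{"xyz":[0.0005,-0.002,-0.055],"yaw":0},{"xyz":[0.0005,-0.002,-0.06],"yaw":0},{"xyz":[0.0005,-0.002,-0.061],"yaw":0},{"xyz":[0.0005,-0.002,-0.061],"yaw":0}])

```text
time: 26.15
eef_pos: [0.5639, 0.0759, 0.0137]
tool_rot: [-0.0, 1.0, -0.0, 0.001]
contact_force: [0.4, -0.4, -1.2]
opening: 0.0368
```

Call:
drive_tool(steps=[{"xyz":[0,0,-0.001],"yaw":0},{"xyz":[0,0,-0.002],"yaw":0},{"xyz":[0,0,-0.002],"yaw":0}])

```text
time: 26.45
eef_pos: [0.5641, 0.076, 0.0119]
tool_rot: [-0.0, 1.0, -0.0, 0.001]
contact_force: [-1.9, 1.7, 7.5]
opening: 0.0364
```

Call:
drive_tool(steps=[{"xyz":[0,0,0],"yaw":0},{"xyz":[0,0,0],"yaw":0},{"xyz":[0,0,0],"yaw":0},{"xyz":[0,0,0],"yaw":0},{"xyz":[0,0,0.03],"yaw":0},{"xyz":[0,0,0.08],"yaw":0},{"xyz":[-0.01,0,0.12],"yaw":0},{"xyz":[-0.05,0,0.16],"yaw":0}], claw=-0.2)

```text
time: 27.25
eef_pos: [0.52, 0.0758, 0.1689]
tool_rot: [-0.0, 1.0, -0.001, 0.002]
contact_force: [-0.1, 0.2, 0.8]
opening: 0.0551
```

Call:
drive_tool(steps=[{"xyz":[-0.03,0,0.02],"yaw":0},{"xyz":[-0.06,0,0.04],"yaw":0},{"xyz":[-0.08,0,0.05],"yaw":0},{"xyz":[-0.08,0,0.05],"yaw":0},{"xyz":[-0.08,0,0.05],"yaw":0}])

```text
time: 27.75
eef_pos: [0.4383, 0.0758, 0.2166]
tool_rot: [-0.0, 1.0, -0.0, 0.001]
contact_force: [-0.1, 0.3, -0.2]
opening: 0.0548
```

```bash
python3 w.py w8; python3 - <<'E'
from h import *
save('s8',ctrl.grab_frame('scene')); save('t8',ctrl.grab_frame('top'))
s=cv2.imread('pics/s8.png')[120:300,100:420]; b=cv2.imread('pics/w8.png')
cv2.imwrite('pics/v8.png',np.vstack([b[:290],cv2.resize(s,(560,315),interpolation=2)[:310]]))
E
```

```text
[0.4383 0.0758 0.2166] [-0.     1.    -0.     0.001] [ 0.12 -0.05  2.23 -0.    0.95  1.69] 0.0548 27.75
```

View pics/v8.png

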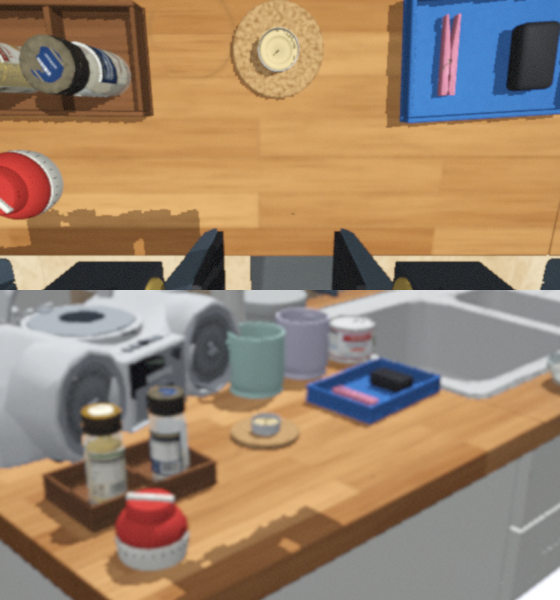

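The tea light (277,50) is centred on the coaster (277,49). Both jars stand upright, one per bay. The peg and case lie flat and apart in the box, and the timer is where it was.

```bash
python3 - <<'E'
from h import *
c=load('w8'); print('tea',onz(c,277,50,.023).round(4),'coaster',onz(c,277,49,.008).round(4))
k0=cont('top0',(0,150,60),(8,255,255),(140,220,180,262)); k=cont('t8',(0,150,60),(8,255,255),(140,220,180,262)); print('timer px',k0.mean(0),k.mean(0))
print(ctrl.job_done())
E
```

```text
tea [0.5616 0.076  0.023 ] coaster [0.5644 0.076  0.008 ]
timer px [158.1875     238.10416667] [159.         241.06779661]
the job is handed in; nothing more can be done
None
```

```bash
python3 - <<'E'
from h import *
for n in('top0','t8'):
    k=cont(n,(0,150,60),(8,255,255),(140,220,180,262)); print(n,cv2.minEnclosingCircle(k))
E
```

```text
top0 ((158.60345458984375, 239.34483337402344), 16.139589309692383)
t8 ((158.94483947753906, 239.1514892578125), 15.96749210357666)
```

I sorted all five things in the order you asked and handed the job in at about 28 s of the 118 s allowed. The hand-in gives no verdict.

- **Jars:** the yellow jar stands upright in the tray's +y bay, and the blue one in the -y bay.
- **Peg and case:** both lie flat on the floor of the blue box, side by side and well apart.
- **Tea light:** it sits on the middle of the cork coaster. The last image puts it about 3 mm off centre, which is close to the measuring error.
- **Timer:** the arm never approached it closely enough to touch. My first comparison of its position before and after differed by 3 px, because it averaged the outline points unevenly. A circle fit agrees within 0.4 px, so it has not moved.

One reading was slightly off: the fingers closed to 36.5 mm on the tea light, against its stated 38 mm. It still looks level and intact in the final pictures. Forces I saw during the moves stayed under about 15 N.

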